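# Open the bench steriliser and hold its lid up

## Task

A colleague is about to lift the plates out of the cooled steriliser: turn the handwheel on its lid anticlockwise (seen from above) all the way to its stop, so that the two locking bolts draw in, then, before touching the catch lever, tug the lid up a little by its front bar to learn whether the hidden safety catch still holds it. If it is caught, lower the lid, press the catch lever's thumb pad right down and take the bar again; then raise the lid by the bar to about 45 degrees and finish still holding it there, as it has no stay. Never let the lid drop, and leave the things standing around alone.

Things in the scene. Friction and masses are not known exactly. Their poses are not given: they have to be found in the camera images.
- steriliser: Bench steam steriliser, fixed: aluminium pot, flange 216 mm across, on a white heater base. Origin: centre of its underside on the worktop; x to its back (lid hinge), -x to its front (lid bar), y to its left, z up. Lid rim 112-124 mm above the worktop, its flat middle 128 mm. The locking bolts' steel C-brackets reach 140 mm out at +y and -y, 151 mm high. The safety catch is at its front left.
- lid (a joint): Lid angle, rad: 0 shut, grows as the front rises, at most 1.4. It weighs 3 to 4 N at the bar and falls shut if let go. Until the handwheel is open the locking bolts hold it within 0.01. After that, if the hidden safety catch is engaged (it may or may not be) the lid stops hard at about 0.03, 8 mm up at the bar; if not it rises freely.
- handwheel (a joint): Handwheel angle, rad: 0 locked, grows anticlockwise seen from above, stop at 2.6 = open. Starts between 0 and 0.5. Turning takes 0.15 N m (3 N at the rim); it stays where it is left. It draws each locking bolt in by 7.7 mm per rad.
- catch_lever (a joint): Safety catch lever, rad: 0 up (as found, whether or not the catch is engaged), 0.55 right down. Pressing the pad takes about 6 N; the lever stays where it is left. Right down, it has pushed the hidden catch bolt clear, and that stays clear. Lower the lid first, so that it does not pull on the bolt.
- wheel_center (a point): Centre of the handwheel, on its upright axis, at mid rim height, 166 mm above the worktop. Rim: black round bar 12 mm thick, centre-line circle 100 mm across. Three 9 mm spokes at 0, 120 and 240 degrees from this frame's x, which turns with the wheel (wheel at 0: steriliser's x). Hub 29 mm across. Under the rim 32 mm free to the lid, 14 mm to the bolt guides at the steriliser's +y and -y.
- lid_bar (a point): Middle of the lid's front bar: black round grip 15 mm thick, 60 mm long along the lid's y axis, between two arms 76 mm apart. It lies 148 mm in front of the wheel's axis, 126 mm above the worktop, with 32 mm between the grip and the pot's flange. Frame parallel to the lid (equal to the steriliser's when shut).
- lid_hinge (a point): Middle of the lid's hinge axis, which is along the steriliser's y, 124 mm behind its centre and 118 mm above the worktop; the bar lies 272 mm in front of it and 7 mm higher when the lid is shut.
- lever_pad (a point): Middle of the top of the catch lever's black thumb pad, 16 x 30 mm, facing up, 119 mm above the worktop while the lever is up, at the front left of the steriliser (162 mm from its axis, 45 degrees left of the front); the lever's pivot is 24 mm inward, so that the pad sinks about 13 mm when right down. Frame fixed to the lever, x inward.
- tip_box: Bystander: teal pipette tip box with clear lid, 88 x 122 x 73 mm, to the left. Origin: centre of its underside.
- bottle: Bystander: white bottle with blue screw cap, 56 mm across, 100 mm high, to the right. Origin: centre of its underside.
- timer: Bystander: white countdown timer lying flat, 58 x 66 x 17 mm, in front to the right. Origin: centre of its underside.
- marker: Bystander: black marker pen lying flat, 12 mm thick, 132 mm long, in front to the left. Origin: underside of its middle.

How it is judged:
On the way, in this order (a step that is already met when the one before it is completed fails the run):
1. the handwheel is turned to its stop (value of joint handwheel above 2.35 rad), for 0.1 s.
2. the lid is tugged up while the catch lever is still up (value of joint lid above 0.017 rad and value of joint catch_lever below 0.12 rad), for 0.1 s.
At the end, for the whole second after the job is handed in: The lid stands still between 0.6 and 1.0 rad (34 to 57 degrees) open, the fingers hold it (over 1 N) with the TCP within 45 mm of the middle of the bar, and the handwheel is still open (over 2.2 rad) (value of joint lid between 0.6 and 1 rad and velocity of joint lid between -0.1 and 0.1 rad/s and value of joint handwheel above 2.2 rad and distance between the grasp point and lid_bar below 0.045 m and contact force between the fingers and lid above 1 N); the arm keeps its last pose, push and grip.
It fails at once if the lid is let drop shut (velocity of joint lid below -2.5 rad/s).
It fails at once if a bystander is pushed away (distance of any of tip_box, bottle, timer, marker from where it was at the start of the episode above 0.03 m).
It fails at once if the bottle is tipped over (angle between bottle's own z axis and vertical above 0.5 rad).
It also fails if it takes over 72 s, if anything falls off the work surface, if the arm or the gripper's body presses on something with over 40 N, if the wrist force passes 120 N, or if a joint passes its speed limit or range.

## Robot

A 6-joint arm with a two-finger parallel gripper is mounted at the origin on a cart in front of the work surface, level with it; the furniture and walls round the work are solid. World frame = base frame: x ahead of the robot, y to its left, z up, the work surface at z = 0. Lengths are in m, angles in rad, forces in N, time in s.
With the tool pointing down it reaches from about 0.425 to 0.95 m from the base axis. Payload 3.5 kg.
Tool frame: the origin (TCP) lies between the finger pads, 19 mm behind the fingertips; this is the grasp point; z points along the fingers, y is the line along which they close (so a half turn about z gives the same grasp; the last joint's range is limited). The gripper opens to 85 mm and grips with 20 to 120 N. Pads are 22 mm wide; open, the fingers measure 114 mm over their backs; the gripper's body (76 mm by 85 mm) begins 54 mm behind the grasp point. The pads swing forward as they close: fully open they stand 13 mm farther back than shut.
Start: joints at [-1.27, 0.286, 1.577, -0, 1.279, -0.15], TCP at [0.294, -0.608, 0.25] pointing down, gripper open.
Joint ranges: [-2.77, 2.77], [-0.9, 2.22], [0.21, 2.48], [-1.53, 4.67], [0.24, 2.81], [-2.84, 2.84]. Speed limits (rad/s): [2.79, 2.79, 3.14, 3.14, 3.14, 3.14].

## Interface

Orientations are given as a unit quaternion [x, y, z, w].
In Python, from plant import readout, cams, sign_off gives the robot as it stands. The module is installed in compiled form; this text tells all that it offers.
- The arm moves only by the tool step_arm, never from a script. Its argument "increments" is a list of rows, each a list of 2 entries, a list of its own where there are three numbers: the shift along the world's x, y, z in mm, then the turn, a rotation vector about the world's x, y, z in rad. In form: [[[x, y, z], [rx, ry, rz]], ...]. A call has 1 to 8 rows; each row shifts and turns the commanded pose from where the row before left it; what a row does not reach is not made up. A row lasts 1/12 s, in which the tool goes at most 41.7 mm and 7.16 degrees, less where a joint would pass 70% of its speed; a pose out of reach is approached as far as the arm can. A call is refused whole if a number of a shift passes 41.7 or a number of a turn 0.125, either way. A call with a gripper value outside its range is refused whole. "fingers" is the opening, from -1 (shut) to 1 (fully open), set as the call begins (left out, the last holds). The fingers move at their own pace and stop on an object; "grip_force" is the grip in N (left out, the last holds). Time passes only in rows, so rows that do not move let the fingers close. It gives the time, the measured TCP pose, the force, the opening and the grip force at its end, in the units of the state.
- readout.get_state(): the state, without advancing time (a new reading comes with each control period).
- cams.read_camera(name): name is "scene" or "side" or "wrist"; returns the picture (420x560x3 uint8, red, green, blue); there is no depth.
- cams.get_calibration(name): a dict with "fx", "fy", "cx", "cy" (pixels), "eye" and "rotation" of the camera in the world; the wrist camera has in their place "T_tool_cam" (4x4, takes a point from camera to tool coordinates, whose origin is the TCP and whose axes are the flange's). Camera axes: x right, y up, looking along -z (the intrinsics and any distortion apply to the point x, -y, -z); pixel columns grow to the right and rows downward; lengths in m; the calibration is good to about 2 mm. A picture is of the moment at which its call begins: read the wrist's pose just before it. get_calibration takes no time and is no camera call.
- sign_off(): hands the job in; it is judged then, once.
The state is a dict: "time": time; "qpos": joint angles; "dq": joint speeds; "joint_efforts": joint torques, N m; "eef_pos": TCP position; "tcp_rot": TCP orientation; "contact_force": force on the tool from outside, world axes, zero at the start; "wrist_torque": the same for the moment, N m; "opening": opening from 0.0 (shut) to 1.0 (fully open); "finger_force": force on a finger pad.
Only numpy, scipy, OpenCV 4.12 (cv2) and the standard library are available. Lean on these libraries where they do the work, as an engineer would, in place of code of your own. Each camera call takes 0.05 s, during which the arm holds its last target. There are 200 camera calls.

## Working session

There is one attempt and no reset: what is moved stays moved. The work goes in short steps, Python scripts to look and compute and a tool call to move; the robot and the scene stay as the last step left them, time stands still between calls to the robot, and variables do not carry over. Pictures are saved under pics/ and viewed, at most 10 in all, crops included, and the job is handed in when it is done.

Besides the shell and the picture viewer there is one more tool, called after "Call:" as name([rows], argument=value, ...), one row to a line, values as JSON. step_arm: Moves the arm, as the interface text tells. Its arguments: {"type":"object","properties":{"increments":{"type":"array","items":{"type":"array"}},"fingers":{"type":"number"},"grip_force":{"type":"number"}},"required":["increments"]}

```bash
mkdir -p pics
cat > h.py <<'E'
import numpy as np, cv2
from plant import readout, cams
def shot(n,f):
    im=cams.read_camera(n); cv2.imwrite('pics/'+f,im[:,:,::-1]); return im
def ray(n,u,v):
    c=cams.get_calibration(n); R=np.array(c['rotation']); 
    d=R@np.array([(u-c['cx'])/c['fx'],-(v-c['cy'])/c['fy'],-1]); return np.array(c['eye']),d/np.linalg.norm(d)
def proj(n,p):
    c=cams.get_calibration(n); q=np.array(c['rotation']).T@(np.array(p)-c['eye'])
    return c['cx']-c['fx']*q[0]/q[2], c['cy']+c['fy']*q[1]/q[2]
def atz(n,u,v,z):
    e,d=ray(n,u,v); return e+d*(z-e[2])/d[2]
def tri(l):
    A=0;b=0
    for n,u,v in l:
        e,d=ray(n,u,v); P=np.eye(3)-np.outer(d,d); A=A+P; b=b+P@e
    return np.linalg.solve(A,b)
E
python3 - <<'E'
from h import *
shot('scene','s1.png');shot('side','d1.png')
for n in('scene','side','wrist'):print(n,cams.get_calibration(n))
print(readout.get_state())
E
```

```text
scene {'fx': 471.26298380828905, 'fy': 471.26298380828905, 'cx': 281.1173259183598, 'cy': 203.41704635663862, 'eye': array([ 0.033096  , -0.89595097,  0.87792878]), 'rotation': array([ 0.4503399 , -0.10869948, -0.21001405,  0.86097183])}
side {'fx': 438.4433523756996, 'fy': 438.4433523756996, 'cx': 281.79921441342134, 'cy': 207.06983354846307, 'eye': array([0.36755938, 0.78114208, 0.79207597]), 'rotation': array([-0.03886941,  0.39769648,  0.91072508, -0.10443427])}
wrist {'fx': 362.655372122598, 'fy': 362.655372122598, 'cx': 275.689977164963, 'cy': 205.97268447981676, 'T_tool_cam': array([[-4.00763167e-04,  9.48138004e-01,  3.17858717e-01,
         8.11810337e-02],
       [ 9.99999899e-01,  4.44875167e-04, -6.61926996e-05,
         2.75812402e-04],
       [-2.04167264e-04,  3.17858658e-01, -9.48138087e-01,
        -1.24246120e-01],
       [ 0.00000000e+00,  0.00000000e+00,  0.00000000e+00,
         1.00000000e+00]])}
{'time': 0.1, 'qpos': array([-1.27001171e+00,  2.87109476e-01,  1.57802939e+00, -7.62916795e-06,
        1.27858135e+00, -1.50022993e-01]), 'dq': array([-0.00121747, -0.00286117, -0.00249702, -0.00023724,  0.00094655,
        0.00073944]), 'joint_efforts': array([ 1.06477586e-03, -4.07295978e+01, -2.93695807e+01, -1.64691655e-04,
        3.41566156e-03, -6.29816881e-06]), 'eef_pos': array([ 0.2939391 , -0.60702864,  0.2487645 ]), 'tcp_rot': array([ 9.74703138e-01,  2.23500920e-01, -8.37541659e-05, -1.06048606e-03]), 'contact_force': array([ 0.54222529,  0.25635388, -0.02578998]), 'wrist_torque': array([ 0.04249273, -0.01133706,  0.05120459]), 'finger_force': 0.0, 'opening': 1.0003489490103101}
```

View pics/s1.png

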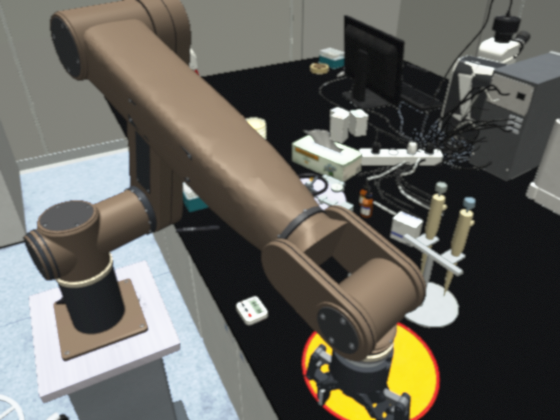

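View pics/d1.png

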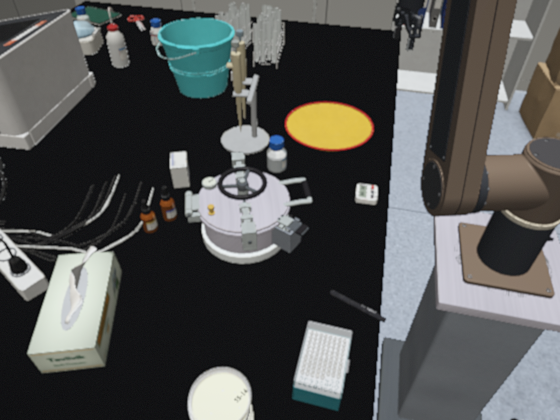

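The side view shows the steriliser: wheel at about (242,183), bar at about (303,190) and catch lever at about (290,232). In the scene view the arm hides it.

```bash
sed -i "s/np.array(c\['rotation'\])/Rotation.from_quat(c['rotation']).as_matrix()/; 1a from scipy.spatial.transform import Rotation" h.py
cat >> h.py <<'E'
def wproj_pose():
    s=readout.get_state(); return s['eef_pos'],Rotation.from_quat(s['tcp_rot']).as_matrix()
E
python3 - <<'E'
from h import *
for nm,u,v,z in [('wheel',242,183,.166),('bar',303,190,.126),('pad',291,232,.119),('bottle',277,140,.1),('timer',367,194,.017),('marker',357,305,.01),('tip',325,360,.07),('base',245,240,0.0),('standdisc',245,138,0)]: print(nm,atz('side',u,v,z).round(3))
print(Rotation.from_quat(readout.get_state()['tcp_rot']).as_matrix().round(2))
E
python3 -c "
import cv2;i=cv2.imread('pics/d1.png')[120:270,170:330];cv2.imwrite('pics/d1c.png',cv2.resize(i,None,fx=5,fy=4,interpolation=2)[:600,:800])"
```

```text
wheel [0.613 0.066 0.166]
bar [0.483 0.012 0.126]
pad [0.483 0.144 0.119]
bottle [ 0.597 -0.211  0.1  ]
timer [ 0.331 -0.139  0.017]
marker [0.322 0.218 0.01 ]
tip [0.369 0.389 0.07 ]
base [0.608 0.084 0.   ]
standdisc [ 0.732 -0.341  0.   ]
[[ 0.9   0.44 -0.  ]
 [ 0.44 -0.9   0.  ]
 [ 0.   -0.   -1.  ]]
```

View pics/d1c.png

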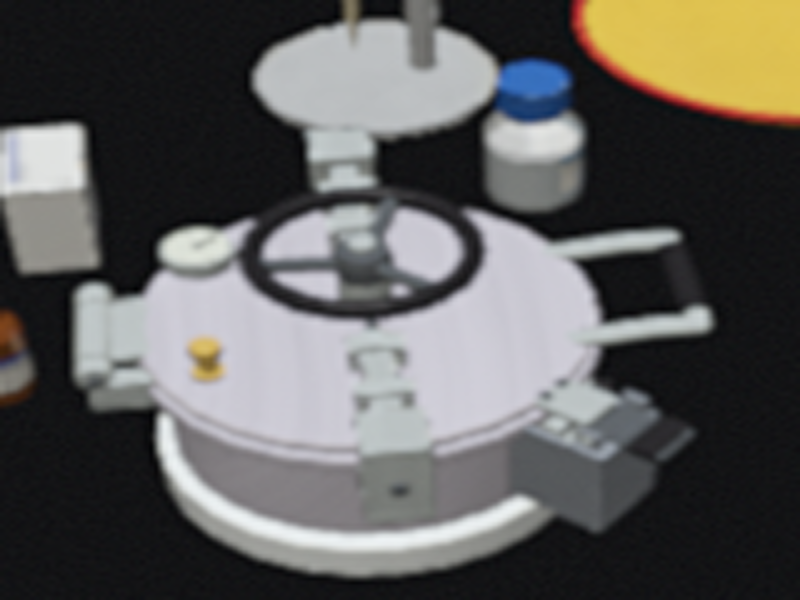

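Refined crop readings: wheel at about (242.4,183), bar at about (307,189) and pad at about (305,230). The wheel has three spokes, and the bottle is behind the steriliser to its right. I'll move above it for wrist views.

Call:
step_arm([
  [[5,20,20],[0,0,-0.04]],
  [[10,28,20],[0,0,-0.04]],
  [[10,30,20],[0,0,-0.04]],
  [[10,32,20],[0,0,-0.04]],
  [[10,32,15],[0,0,-0.04]],
  [[10,32,15],[0,0,-0.04]],
  [[10,32,15],[0,0,0]],
  [[12,32,10],[0,0,0]],
])

```text
time: 0.77
eef_pos: [0.3712, -0.3681, 0.3863]
tcp_rot: [0.994, 0.105, 0.0, 0.001]
contact_force: [1.1, -0.3, 0.3]
opening: 1.0
finger_force: 0.0
```

Call:
step_arm([
  [[12,32,5],[0,0,0]],
  [[12,32,5],[0,0,0]],
  [[12,32,5],[0,0,0]],
  [[12,32,0],[0,0,0]],
  [[12,32,0],[0,0,0]],
  [[12,32,0],[0,0,0]],
  [[12,32,0],[0,0,0]],
  [[12,32,0],[0,0,0]],
])

```text
time: 1.43
eef_pos: [0.4671, -0.1118, 0.3996]
tcp_rot: [0.994, 0.105, -0.0, -0.0]
contact_force: [1.8, 0.2, 0.2]
opening: 0.998
finger_force: 0.0
```

Call:
step_arm([
  [[12,32,0],[0,0,0]],
  [[12,30,0],[0,0,0]],
  [[12,20,0],[0,0,0]],
  [[10,10,0],[0,0,0]],
  [[0,0,0],[0,0,0]],
  [[0,0,0],[0,0,0]],
], fingers=-0.3)

```text
time: 1.93
eef_pos: [0.5132, -0.0217, 0.3994]
tcp_rot: [0.994, 0.106, -0.001, 0.0]
contact_force: [-0.4, -0.9, -0.3]
opening: 0.35
finger_force: 0.0
```

Run:
```python
from h import *
import pickle
P=wproj_pose(); print(P, readout.get_state()['qpos'].round(3),readout.get_state()['time'],readout.get_state()['opening']); shot('wrist','w1.png'); pickle.dump(P,open('p1','wb'))
```

```text
(array([ 0.5131534 , -0.02171327,  0.3993886 ]), array([[ 9.77670513e-01,  2.10137718e-01, -1.58352018e-03],
       [ 2.10137339e-01, -9.77671793e-01, -4.03535856e-04],
       [-1.63296111e-03,  6.17683904e-05, -9.99998665e-01]])) [-2.400e-01 -1.520e-01  1.771e+00 -1.000e-03  1.524e+00  1.119e+00] 1.9333 0.3504157981241244
```

View pics/w1.png

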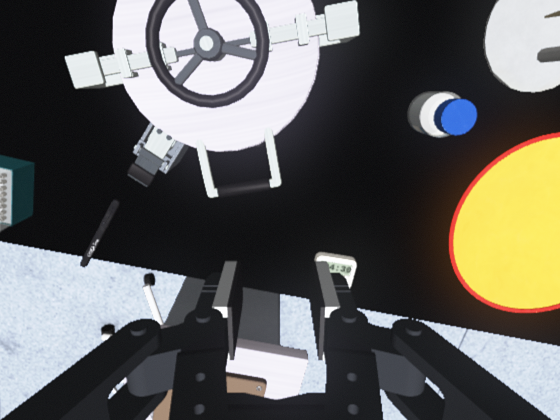

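The wrist view shows the hub at (207,44), the bar's middle at (246,188), the pad at (142,174), and spokes pointing to about (192,0), (255,52) and (178,83). I'll take a second view nearer.

Call:
step_arm([
  [[20,20,0],[0,0,0]],
  [[25,30,0],[0,0,0]],
  [[25,30,0],[0,0,0]],
  [[15,10,0],[0,0,0]],
  [[0,0,0],[0,0,0]],
  [[0,0,0],[0,0,0]],
])

```text
time: 2.48
eef_pos: [0.5982, 0.0673, 0.3993]
tcp_rot: [0.994, 0.105, -0.001, 0.0]
contact_force: [0.7, 0.7, -0.3]
opening: 0.351
finger_force: 0.0
```

```bash
cat >> h.py <<'E'
def wray(P,u,v):
    c=cams.get_calibration('wrist'); T=c['T_tool_cam']
    d=P[1]@T[:3,:3]@np.array([(u-c['cx'])/c['fx'],-(v-c['cy'])/c['fy'],-1]); return P[0]+P[1]@T[:3,3],d/np.linalg.norm(d)
def inter(rs):
    A=0;b=0
    for e,d in rs:
        Q=np.eye(3)-np.outer(d,d); A=A+Q; b=b+Q@e
    return np.linalg.solve(A,b)
def wz(P,u,v,z):
    e,d=wray(P,u,v); return e+d*(z-e[2])/d[2]
E
python3 - <<'E'
from h import *
import pickle
P=wproj_pose(); print(P[0],readout.get_state()['time']); im=shot('wrist','w2.png'); pickle.dump(P,open('p2','wb'))
cv2.imwrite('pics/w2b.png',cv2.resize(im[:300,80:480,::-1],None,fx=2,fy=2,interpolation=2))
Q=pickle.load(open('p1','rb'))
for n,u,v,z in [('wh',207,44,.166),('bar',246,188,.126),('pad',142,174,.119)]:print(n,wz(Q,u,v,z).round(4))
E
```

```text
[0.59817682 0.06732914 0.3993109 ] 2.4833
wh [0.6132 0.0628 0.166 ]
bar [0.4759 0.0044 0.126 ]
pad [0.4653 0.1238 0.119 ]
```

View pics/w2b.png

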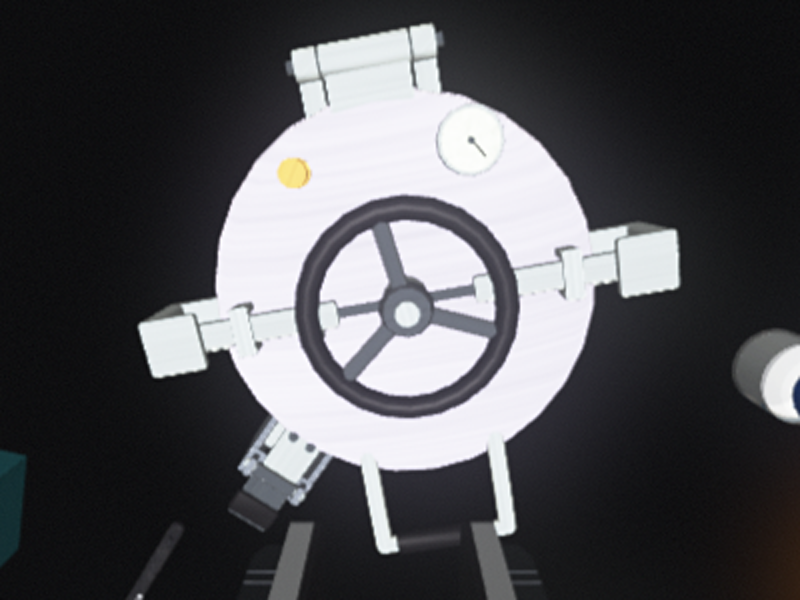

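The hub is at full-image (283.5,153.5), the bar's middle at (295,270), the pad at (207,254), and the spoke ends at crop (381,225), (493,328) and (349,377).

Run:
```python
from h import *
import pickle
p1,p2=[pickle.load(open(f,'rb')) for f in('p1','p2')]
S={'wh':[(207,43.5),(283.5,153.3),(242.4,183)],'bar':[(246,188),(295,270.5),(307.2,189.3)],'pad':[(141,173),(207,254),(305,230)]}
for n,(a,b,c) in S.items():
    r=[wray(p1,*a),wray(p2,*b)]
    print(n,inter(r).round(4),inter(r+[ray('side',*c)]).round(4),wz(p2,*b,{'wh':.166,'bar':.126,'pad':.119}[n]).round(4))
w=wz(p2,283.5,153.3,.166)
for x,y in[(381,225),(493,328),(349,377)]:
    q=wz(p2,80+x/2,y/2,.166)-w; print(np.degrees(np.arctan2(q[1],q[0])),np.hypot(*q[:2]))
a=wz(p2,80+172/2,345/2,.151);b=wz(p2,80+648/2,265/2,.151);print(a,b,np.degrees(np.arctan2(*(a-b)[1::-1])))
h1=wz(p2,80+290/2,68/2,.118);h2=wz(p2,80+440/2,38/2,.118);print(h1,h2)
```

```text
wh [0.6144 0.0629 0.1625] [0.6139 0.0627 0.1627] [0.6156 0.0626 0.166 ]
bar [0.4686 0.0091 0.115 ] [0.4735 0.0097 0.1276] [0.4699 0.0152 0.126 ]
pad [0.4662 0.125  0.1194] [0.4605 0.1261 0.111 ] [0.4659 0.1251 0.119 ]
29.94291308472922 0.041283376015145735
-92.02443420958069 0.04444737765602801
152.93268111881954 0.04668386841765362
[0.56747705 0.17811276 0.151     ] [ 0.65915667 -0.05332005  0.151     ] 111.61046337900817
[0.71407045 0.14414777 0.118     ] [0.7433042  0.07268339 0.118     ]
```

Wheel axis is at (0.615, 0.063), the heading is about 22°, and the spokes are at 30, 150 and 270° in the world. I'll grip the rim on the +y side, midway between spokes.

Call:
step_arm([
  [[4,10,-30],[0,0,-0.053]],
  [[4,12,-35],[0,0,-0.053]],
  [[4,12,-35],[0,0,-0.053]],
  [[5,12,-35],[0,0,-0.053]],
  [[0,0,-30],[0,0,0]],
  [[0,0,-10],[0,0,0]],
  [[0,0,0],[0,0,0]],
  [[0,0,0],[0,0,0]],
], fingers=-0.42)

```text
time: 3.2
eef_pos: [0.6153, 0.1132, 0.2264]
tcp_rot: [1.0, -0.001, 0.001, 0.0]
contact_force: [-0.4, 0.5, 0.0]
opening: 0.29
finger_force: 0.0
```

Run:
```python
from h import *
P=wproj_pose(); print(P[0],P[1].round(3),readout.get_state()['qpos'].round(2)); im=shot('wrist','w3.png')
```

```text
[0.61533908 0.11317446 0.22636343] [[ 1.    -0.003  0.001]
 [-0.003 -1.    -0.   ]
 [ 0.001  0.    -1.   ]] [ 0.02  0.2   1.73 -0.    1.22  1.59]
```

View pics/w3.png

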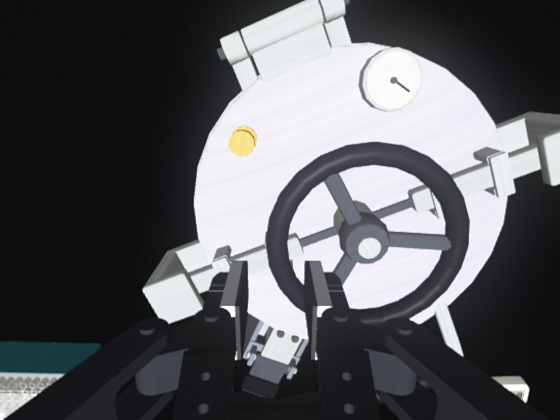

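The gap between the fingers (u≈275) lines up with the left side of the rim (u 267-287). Descending.

Call:
step_arm([
  [[0,0,-25],[0,0,0]],
  [[0,0,-20],[0,0,0]],
  [[0,0,-9],[0,0,0]],
  [[0,0,0],[0,0,0]],
  [[0,0,0],[0,0,0]],
])

```text
time: 3.67
eef_pos: [0.616, 0.1142, 0.1729]
tcp_rot: [1.0, -0.001, 0.001, -0.0]
contact_force: [0.3, -0.7, -0.7]
opening: 0.291
finger_force: 0.0
```

Call:
step_arm([
  [[0,0,0],[0,0,0]],
  [[0,0,0],[0,0,0]],
  [[0,0,0],[0,0,0]],
  [[0,0,0],[0,0,0]],
  [[0,0,0],[0,0,0]],
], fingers=-1, grip_force=25)

```text
time: 4.08
eef_pos: [0.616, 0.1125, 0.1736]
tcp_rot: [1.0, -0.001, 0.001, 0.002]
contact_force: [-2.3, -5.0, 2.8]
opening: 0.139
finger_force: 23.5
```

Run:
```python
import numpy as np
# arc rows: TCP about wheel axis, per-row 0.11 rad, angle 90deg start
r=50
for k0 in range(24):
    a=np.pi/2+.11*k0;b=a+.11
    print(k0,(r*np.array([np.cos(b)-np.cos(a),np.sin(b)-np.sin(a)])).round(1))
```

```text
0 [-5.5 -0.3]
1 [-5.4 -0.9]
2 [-5.3 -1.5]
3 [-5.1 -2.1]
4 [-4.8 -2.6]
5 [-4.5 -3.1]
6 [-4.2 -3.6]
7 [-3.7 -4. ]
8 [-3.3 -4.4]
9 [-2.8 -4.8]
10 [-2.2 -5. ]
11 [-1.7 -5.2]
12 [-1.1 -5.4]
13 [-0.5 -5.5]
14 [ 0.1 -5.5]
15 [ 0.7 -5.4]
16 [ 1.3 -5.3]
17 [ 1.9 -5.2]
18 [ 2.5 -4.9]
19 [ 3.  -4.6]
20 [ 3.5 -4.3]
21 [ 3.9 -3.9]
22 [ 4.3 -3.4]
23 [ 4.7 -2.9]
```

Call:
step_arm([
  [[-5.5,-0.3,0],[0,0,0.11]],
  [[-5.4,-0.9,0],[0,0,0.11]],
  [[-5.3,-1.5,0],[0,0,0.11]],
  [[-5.1,-2.1,0],[0,0,0.11]],
  [[-4.8,-2.6,0],[0,0,0.11]],
  [[-4.5,-3.1,0],[0,0,0.11]],
  [[-4.2,-3.6,0],[0,0,0.11]],
  [[-3.7,-4.0,0],[0,0,0.11]],
], grip_force=35)

```text
time: 4.75
eef_pos: [0.5771, 0.0959, 0.1736]
tcp_rot: [0.904, 0.427, 0.001, 0.001]
contact_force: [-1.4, -1.0, 2.0]
opening: 0.133
finger_force: 33.1
```

Call:
step_arm([
  [[-3.3,-4.4,0],[0,0,0.11]],
  [[-2.8,-4.8,0],[0,0,0.11]],
  [[-2.2,-5.0,0],[0,0,0.11]],
  [[-1.7,-5.2,0],[0,0,0.11]],
  [[-1.1,-5.4,0],[0,0,0.11]],
  [[-0.5,-5.5,0],[0,0,0.11]],
  [[0.1,-5.5,0],[0,0,0.11]],
  [[0.7,-5.4,0],[0,0,0.11]],
])

```text
time: 5.42
eef_pos: [0.5654, 0.0549, 0.1736]
tcp_rot: [0.636, 0.772, -0.0, -0.0]
contact_force: [-5.8, 0.2, 4.1]
opening: 0.134
finger_force: 33.0
```

Call:
step_arm([
  [[1.3,-5.3,0],[0,0,0.11]],
  [[1.9,-5.2,0],[0,0,0.11]],
  [[2.5,-4.9,0],[0,0,0.11]],
  [[3.0,-4.6,0],[0,0,0.11]],
  [[3.5,-4.3,0],[0,0,0.11]],
  [[0,0,0],[0,0,0]],
  [[0,0,0],[0,0,0]],
])

```text
time: 6.0
eef_pos: [0.578, 0.0295, 0.1736]
tcp_rot: [0.404, 0.915, -0.002, 0.0]
contact_force: [-5.7, -3.5, 4.7]
opening: 0.132
finger_force: 34.9
```

Call:
step_arm([
  [[2.7,-2.9,0],[0,0,0.08]],
  [[3.0,-2.7,0],[0,0,0.08]],
  [[0,0,0],[0,0,0]],
  [[0,0,0],[0,0,0]],
])

```text
time: 6.33
eef_pos: [0.5816, 0.026, 0.1735]
tcp_rot: [0.331, 0.944, -0.0, -0.004]
contact_force: [-11.7, 2.0, 8.5]
opening: 0.125
finger_force: 41.1
```

Call:
step_arm([
  [[3.1,-2.5,0],[0,0,0.08]],
  [[0,0,0],[0,0,0]],
  [[0,0,0],[0,0,0]],
])

```text
time: 6.58
eef_pos: [0.584, 0.0241, 0.173]
tcp_rot: [0.293, 0.956, 0.0, -0.005]
contact_force: [-12.9, 3.5, 8.4]
opening: 0.129
finger_force: 42.2
```

Run:
```python
from h import *
s=readout.get_state();print(s['eef_pos'],s['contact_force'],s['wrist_torque'],s['qpos'])
P=wproj_pose();a=s['eef_pos'][:2]-[.615,.063];print(np.degrees(np.arctan2(a[1],a[0]))%360-90,np.hypot(*a),np.degrees(Rotation.from_matrix(P[1]).as_rotvec()))
```

```text
[0.58397636 0.02407403 0.17304514] [-12.85849502   3.45532077   8.42548721] [ 0.47554038  2.01321193 -0.36535526] [-0.13302944  0.16881223  1.86347314  0.00201694  1.11903834 -1.11050571]
141.44547681084703 0.049776470547303414 [-5.25295450e+01 -1.71571702e+02 -1.80257846e-02]
```

The wheel resists with 12 N at 2.47 rad of turning from about 0.14, so it is at its stop. I'll release it and go over the bar.

Call:
step_arm([
  [[0,0,0],[0,0,0]],
  [[0,0,0],[0,0,0]],
  [[0,0,5],[0,0,0]],
  [[0,0,20],[0,0,0]],
  [[0,0,25],[0,0,0]],
  [[-15,-2,20],[0,0,-0.1]],
  [[-20,-3,5],[0,0,-0.1]],
  [[-20,-3,0],[0,0,-0.1]],
], fingers=-0.4)

```text
time: 7.25
eef_pos: [0.5334, 0.0143, 0.2503]
tcp_rot: [0.434, 0.901, 0.001, 0.004]
contact_force: [-0.7, -0.3, -1.2]
opening: 0.297
finger_force: 0.0
```

Call:
step_arm([
  [[-20,-3,0],[0,0,-0.1]],
  [[-20,-3,0],[0,0,-0.1]],
  [[-12,-2,0],[0,0,-0.093]],
  [[0,0,0],[0,0,0]],
  [[0,0,0],[0,0,0]],
], fingers=-0.15)

```text
time: 7.67
eef_pos: [0.4803, 0.0065, 0.2473]
tcp_rot: [0.558, 0.83, 0.001, 0.001]
contact_force: [0.1, -0.1, 0.4]
opening: 0.424
finger_force: 0.0
```

Run:
```python
from h import *
import pickle
P=wproj_pose(); print(P[0],P[1].round(3),readout.get_state()['qpos'].round(2)); im=shot('wrist','w4.png'); pickle.dump(P,open('p4','wb'))
c=cams.get_calibration('wrist');T=c['T_tool_cam']
def pr(p):
    q=T[:3,:3].T@(P[1].T@(np.array(p)-P[0])-T[:3,3]); return c['cx']-c['fx']*q[0]/q[2],c['cy']+c['fy']*q[1]/q[2]
print(pr([.478,.0075,.126]),pr([.466,.126,.119]),pr([.478-.030*.375,.0075+.03*.927,.126]))
```

```text
[0.48033441 0.00652273 0.24726527] [[-0.377  0.926  0.003]
 [ 0.926  0.377 -0.   ]
 [-0.002  0.003 -1.   ]] [-0.2  -0.15  2.05  0.    1.25 -0.58]
(np.float64(273.5503308222534), np.float64(202.12863158789258)) (np.float64(326.4994494709932), np.float64(25.92509197118528)) (np.float64(273.5441475311896), np.float64(160.48018204684632))
```

View pics/w4.png

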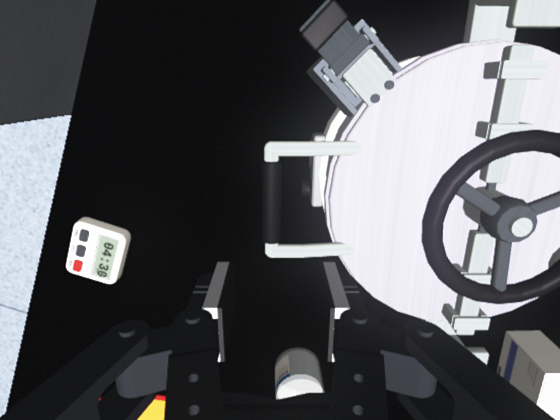

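The bar is at u≈272, v 160-243, and the pad is at about (325,24). Both match the predictions. Descending onto the bar.

Call:
step_arm([
  [[-2,1,-30],[0,0,0]],
  [[0,0,-35],[0,0,0]],
  [[0,0,-30],[0,0,0]],
  [[0,0,-18],[0,0,0]],
  [[0,0,-6],[0,0,0]],
  [[0,0,0],[0,0,0]],
  [[0,0,0],[0,0,0]],
])

```text
time: 8.3
eef_pos: [0.4791, 0.0076, 0.1279]
tcp_rot: [0.558, 0.83, 0.0, 0.001]
contact_force: [0.3, 0.2, 1.2]
opening: 0.42
finger_force: 0.0
```

Call:
step_arm([
  [[0,0,0],[0,0,0]],
  [[0,0,0],[0,0,0]],
  [[0,0,0],[0,0,0]],
  [[0,0,0],[0,0,0]],
  [[0,0,0],[0,0,0]],
  [[0,0,0],[0,0,0]],
], fingers=-1, grip_force=45)

```text
time: 8.8
eef_pos: [0.4772, 0.0066, 0.1291]
tcp_rot: [0.558, 0.83, -0.002, -0.0]
contact_force: [-7.8, -2.8, 6.9]
opening: 0.156
finger_force: 43.8
```

Call:
step_arm([
  [[0,0,2],[0,0,0]],
  [[0,0,2],[0,0,0]],
  [[0,0,2],[0,0,0]],
  [[0,0,1],[0,0,0]],
  [[0,0,0],[0,0,0]],
  [[0,0,0],[0,0,0]],
])

```text
time: 9.3
eef_pos: [0.4772, 0.0067, 0.1341]
tcp_rot: [0.558, 0.83, -0.002, 0.0]
contact_force: [-1.7, -4.0, -3.8]
opening: 0.158
finger_force: 43.9
```

Call:
step_arm([
  [[0,0,1.5],[0,0,0]],
  [[0,0,1.5],[0,0,0]],
  [[0,0,1],[0,0,0]],
  [[0,0,0],[0,0,0]],
  [[0,0,0],[0,0,0]],
])

```text
time: 9.72
eef_pos: [0.4773, 0.0068, 0.1374]
tcp_rot: [0.558, 0.83, -0.001, 0.0]
contact_force: [1.9, -5.3, -7.5]
opening: 0.158
finger_force: 44.2
```

Call:
step_arm([
  [[0,0,2],[0,0,0]],
  [[0,0,2],[0,0,0]],
  [[0,0,0],[0,0,0]],
  [[0,0,0],[0,0,0]],
])

```text
time: 10.05
eef_pos: [0.4773, 0.0069, 0.1384]
tcp_rot: [0.559, 0.829, -0.0, 0.001]
contact_force: [8.7, -6.7, -22.9]
opening: 0.16
finger_force: 44.8
```

The lid stops hard: the pull jumps to 23 N for a further 1 mm, so it is caught. I'll lower it, release and go to the lever.

Call:
step_arm([
  [[0,0,-3],[0,0,0]],
  [[0,0,-3],[0,0,0]],
  [[0,0,-3],[0,0,0]],
  [[0,0,-3],[0,0,0]],
  [[0,0,-2],[0,0,0]],
  [[0,0,-1],[0,0,0]],
  [[0,0,0],[0,0,0]],
  [[0,0,0],[0,0,0]],
])

```text
time: 10.72
eef_pos: [0.4773, 0.0067, 0.1294]
tcp_rot: [0.558, 0.83, -0.002, -0.001]
contact_force: [-10.2, -5.0, 9.6]
opening: 0.156
finger_force: 48.2
```

Call:
step_arm([
  [[0,0,0],[0,0,0]],
  [[0,0,0],[0,0,0]],
  [[0,0,0],[0,0,0]],
  [[0,0,5],[0,0,0]],
  [[0,0,20],[0,0,0]],
  [[0,0,30],[0,0,0]],
  [[0,0,25],[0,0,0]],
  [[0,0,0],[0,0,0]],
], fingers=-0.15)

```text
time: 11.38
eef_pos: [0.4814, 0.0074, 0.2137]
tcp_rot: [0.559, 0.829, 0.003, 0.005]
contact_force: [0.3, 0.3, 0.8]
opening: 0.428
finger_force: 0.0
```

Call:
step_arm([
  [[-3,18,0],[0,0,0.1]],
  [[-3,18,0],[0,0,0.1]],
  [[-3,18,0],[0,0,0.1]],
  [[-3,18,0],[0,0,0.1]],
  [[-3,18,0],[0,0,0.1]],
  [[-3,18,0],[0,0,0.1]],
  [[-2,13,0],[0,0,0.1]],
  [[0,0,-10],[0,0,0.085]],
], fingers=-1)

```text
time: 12.05
eef_pos: [0.4586, 0.131, 0.1988]
tcp_rot: [0.195, 0.981, 0.001, 0.002]
contact_force: [0.3, -0.4, 0.2]
opening: -0.007
finger_force: 0.0
```

Call:
step_arm([
  [[0,0,-25],[0,0,0]],
  [[0,0,-25],[0,0,0]],
  [[0,0,-6],[0,0,0]],
  [[0,0,0],[0,0,0]],
  [[0,0,0],[0,0,0]],
])

```text
time: 12.47
eef_pos: [0.4581, 0.1288, 0.1415]
tcp_rot: [0.199, 0.98, 0.0, 0.0]
contact_force: [1.1, 0.4, 1.1]
opening: -0.001
finger_force: 0.0
```

Call:
step_arm([
  [[3,-1,0],[0,0,0]],
  [[0,0,-3],[0,0,0]],
  [[0,0,-3],[0,0,0]],
  [[0,0,-3],[0,0,0]],
  [[0,0,0],[0,0,0]],
])

```text
time: 12.88
eef_pos: [0.462, 0.1278, 0.1332]
tcp_rot: [0.199, 0.98, 0.0, 0.001]
contact_force: [0.5, 0.1, 3.0]
opening: -0.001
finger_force: 1.5
```

Call:
step_arm([
  [[0,0,-2],[0,0,0]],
  [[0,0,-2],[0,0,0]],
  [[0,0,-2],[0,0,0]],
  [[0,0,0],[0,0,0]],
  [[0,0,0],[0,0,0]],
])

```text
time: 13.3
eef_pos: [0.4626, 0.1276, 0.1278]
tcp_rot: [0.199, 0.98, 0.0, 0.002]
contact_force: [1.0, -0.3, 5.3]
opening: -0.0
finger_force: 2.2
```

Call:
step_arm([
  [[0,0,-2],[0,0,0]],
  [[0,0,-1],[0,0,0]],
  [[0,0,0],[0,0,0]],
  [[0,0,0],[0,0,0]],
])

```text
time: 13.63
eef_pos: [0.463, 0.1275, 0.1267]
tcp_rot: [0.199, 0.98, 0.0, 0.002]
contact_force: [-2.7, -1.9, 13.7]
opening: 0.002
finger_force: 6.9
```

Call:
step_arm([
  [[0,0,-2],[0,0,0]],
  [[0,0,-1],[0,0,0]],
  [[0,0,0],[0,0,0]],
  [[0,0,0],[0,0,0]],
])

```text
time: 13.97
eef_pos: [0.4633, 0.1276, 0.1263]
tcp_rot: [0.199, 0.98, -0.0, 0.002]
contact_force: [-11.3, -2.3, 29.0]
opening: -0.001
finger_force: 14.4
```

The lever is right down: the press rises to 29 N with no more travel. Back to the bar.

Call:
step_arm([
  [[0,0,15],[0,0,0]],
  [[0,0,30],[0,0,0]],
  [[0,0,35],[0,0,-0.1]],
  [[3,-18,15],[0,0,-0.1]],
  [[3,-20,0],[0,0,-0.1]],
  [[3,-20,0],[0,0,-0.1]],
  [[3,-20,0],[0,0,-0.1]],
  [[3,-20,0],[0,0,-0.1]],
])

```text
time: 14.63
eef_pos: [0.4757, 0.0289, 0.215]
tcp_rot: [0.482, 0.876, 0.0, 0.0]
contact_force: [0.4, 0.3, -0.1]
opening: 0.001
finger_force: 0.0
```

Call:
step_arm([
  [[2,-20,0],[0,0,-0.1]],
  [[0,0,0],[0,0,-0.085]],
  [[0,0,0],[0,0,0]],
  [[0,0,0],[0,0,0]],
  [[0,0,0],[0,0,0]],
], fingers=-0.15)

```text
time: 15.05
eef_pos: [0.4776, 0.0101, 0.2148]
tcp_rot: [0.558, 0.83, -0.0, -0.0]
contact_force: [-0.3, 0.5, -0.4]
opening: 0.423
finger_force: 0.0
```

Call:
step_arm([
  [[1,-2,-35],[0,0,0]],
  [[0,0,-30],[0,0,0]],
  [[0,0,-17],[0,0,0]],
  [[0,0,-6],[0,0,0]],
  [[0,0,0],[0,0,0]],
  [[0,0,0],[0,0,0]],
])

```text
time: 15.55
eef_pos: [0.4793, 0.008, 0.1277]
tcp_rot: [0.558, 0.83, 0.0, 0.0]
contact_force: [1.3, -0.3, 0.4]
opening: 0.427
finger_force: 0.0
```

Call:
step_arm([
  [[0,0,0],[0,0,0]],
  [[0,0,0],[0,0,0]],
  [[0,0,0],[0,0,0]],
  [[0,0,0],[0,0,0]],
  [[0,0,0],[0,0,0]],
  [[0,0,0],[0,0,0]],
], fingers=-1, grip_force=60)

```text
time: 16.05
eef_pos: [0.4772, 0.0066, 0.1289]
tcp_rot: [0.558, 0.83, -0.003, -0.002]
contact_force: [-10.2, -4.0, 8.8]
opening: 0.151
finger_force: 58.4
```

Run:
```python
import numpy as np
# lid arc: bar in steriliser frame rel. hinge (-272,+7); rotate front up; heading 22 deg
r=np.hypot(272,7);a0=np.arctan2(7,272);h=np.radians(22)
d=.75/24
for k in range(24):
    a=a0+d*k;b=a+d
    dx=-r*(np.cos(b)-np.cos(a));dz=r*(np.sin(b)-np.sin(a))
    print(k,np.round([dx*np.cos(h),dx*np.sin(h),dz],1))
# rotation about the lid's y axis: front (-x) to up = +angle about +y
print(np.array([-np.sin(h),np.cos(h),0])*d)
```

```text
0 [0.3 0.1 8.5]
1 [0.6 0.2 8.5]
2 [0.8 0.3 8.5]
3 [1.1 0.4 8.4]
4 [1.3 0.5 8.4]
5 [1.5 0.6 8.3]
6 [1.8 0.7 8.3]
7 [2.  0.8 8.2]
8 [2.3 0.9 8.1]
9 [2.5 1.  8.1]
10 [2.7 1.1 8. ]
11 [3.  1.2 7.9]
12 [3.2 1.3 7.8]
13 [3.4 1.4 7.7]
14 [3.6 1.5 7.5]
15 [3.8 1.6 7.4]
16 [4.1 1.6 7.3]
17 [4.3 1.7 7.1]
18 [4.5 1.8 7. ]
19 [4.7 1.9 6.8]
20 [4.9 2.  6.7]
21 [5.1 2.  6.5]
22 [5.3 2.1 6.3]
23 [5.4 2.2 6.2]
[-0.01170646  0.0289745   0.        ]
```

Call:
step_arm([
  [[0.3,0.1,8.5],[-0.012,0.029,0]],
  [[0.6,0.2,8.5],[-0.012,0.029,0]],
  [[0.8,0.3,8.5],[-0.012,0.029,0]],
  [[1.1,0.4,8.4],[-0.012,0.029,0]],
  [[0,0,0],[0,0,0]],
  [[0,0,0],[0,0,0]],
])

```text
time: 16.55
eef_pos: [0.4802, 0.0078, 0.1613]
tcp_rot: [0.557, 0.828, -0.055, -0.036]
contact_force: [-4.9, -4.2, -2.6]
opening: 0.15
finger_force: 59.3
```

The lid is free (the lifting force is only about its weight), so I'll go on raising it.

Call:
step_arm([
  [[1.3,0.5,8.4],[-0.012,0.029,0]],
  [[1.5,0.6,8.3],[-0.012,0.029,0]],
  [[1.8,0.7,8.3],[-0.012,0.029,0]],
  [[2.0,0.8,8.2],[-0.012,0.029,0]],
  [[2.3,0.9,8.1],[-0.012,0.029,0]],
  [[2.5,1.0,8.1],[-0.012,0.029,0]],
  [[2.7,1.1,8.0],[-0.012,0.029,0]],
  [[3.0,1.2,7.9],[-0.012,0.029,0]],
])

```text
time: 17.22
eef_pos: [0.4981, 0.015, 0.2271]
tcp_rot: [0.549, 0.814, -0.158, -0.104]
contact_force: [-2.2, -2.1, -3.0]
opening: 0.155
finger_force: 59.4
```

Call:
step_arm([
  [[3.2,1.3,7.8],[-0.012,0.029,0]],
  [[3.4,1.4,7.7],[-0.012,0.029,0]],
  [[3.6,1.5,7.5],[-0.012,0.029,0]],
  [[3.8,1.6,7.4],[-0.012,0.029,0]],
  [[4.1,1.6,7.3],[-0.012,0.029,0]],
  [[4.3,1.7,7.1],[-0.012,0.029,0]],
  [[0,0,0],[0,0,0]],
])

```text
time: 17.8
eef_pos: [0.5216, 0.0245, 0.2727]
tcp_rot: [0.536, 0.796, -0.233, -0.154]
contact_force: [-3.6, -1.7, -0.2]
opening: 0.147
finger_force: 59.6
```

Call:
step_arm([
  [[4.5,1.8,7.0],[-0.012,0.029,0]],
  [[4.7,1.9,6.8],[-0.012,0.029,0]],
  [[4.9,2.0,6.7],[-0.012,0.029,0]],
  [[5.1,2.0,6.5],[-0.012,0.029,0]],
  [[5.3,2.1,6.3],[-0.012,0.029,0]],
  [[5.4,2.2,6.2],[-0.012,0.029,0]],
  [[0,0,0],[0,0,0]],
  [[0,0,0],[0,0,0]],
])

```text
time: 18.47
eef_pos: [0.551, 0.0364, 0.3108]
tcp_rot: [0.52, 0.771, -0.306, -0.203]
contact_force: [-2.6, -2.0, -0.9]
opening: 0.15
finger_force: 59.8
```

Run:
```python
from h import *
s=readout.get_state();p=s['eef_pos'];w=np.array([.615,.063]);f=np.array([np.cos(.384),np.sin(.384)])
x=(p[:2]-w-.124*f)@f; print(p,'lid',np.arctan2(p[2]-.118,-x)-.03,np.hypot(x,p[2]-.118),s['contact_force'],s['finger_force'],abs(s['dq']).max(),s['qpos'].round(2))
shot('side','d5.png')
```

```text
[0.55100495 0.03641914 0.31077901] lid 0.7540679702951332 0.27299407180882207 [-2.64887444 -1.99220944 -0.86715363] 59.846534729003906 0.017131138338176616 [-0.01  0.35  1.5  -0.29  1.99 -0.41]
```

View pics/d5.png

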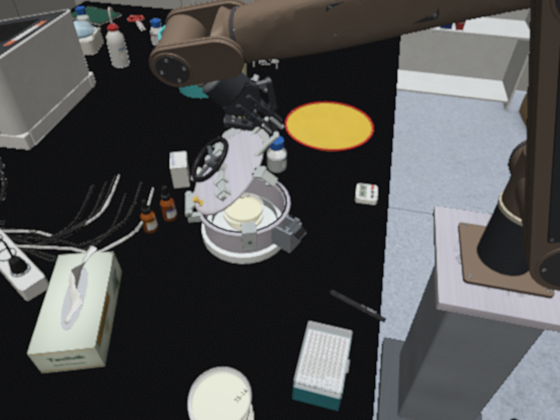

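The picture shows the lid raised to about 45° (wheel at about (210,160)), with the gripper still on the bar near (270,125). The bottle, timer, marker and tip box stand where they were.

Call:
step_arm([
  [[0,0,0],[0,0,0]],
  [[0,0,0],[0,0,0]],
  [[0,0,0],[0,0,0]],
  [[0,0,0],[0,0,0]],
])

```text
time: 18.85
eef_pos: [0.5509, 0.0363, 0.3106]
tcp_rot: [0.52, 0.771, -0.307, -0.203]
contact_force: [-1.4, -3.6, -0.3]
opening: 0.147
finger_force: 59.8
```

```bash
python3 -c "
from plant import sign_off
print(sign_off())"
```

```text
the job is handed in; nothing more can be done
None
```

I turned the handwheel to its stop and tugged the lid, which was caught; I then lowered it, pressed the catch lever right down, and raised the lid to about 0.75 rad (43°), where the gripper still holds it by the bar. The job is handed in, but no verdict was returned.

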